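Set out the ski-tuning kit between vise and iron

TASK

Set out the tuning kit on the three rubber pads, in order of use from the bench vise to the waxing iron: the edge stone on the end pad nearest the vise, the wax puck on the end pad nearest the iron, and the brush, bristles down, on the pad between them, with the cork block flat on top of the brush. Centre each thing on its place, with the stone and the brush lying along the length of their pads and the cork lying along the length of the brush, and leave everything released and at rest.

Things in the scene. Friction and masses are not known exactly. Their poses are not given: they have to be found in the camera images.
- stone_mid (a point): loose edge stone: a narrow bar, 100 (x) x 28 (y) x 22 mm high, grey plastic holder with a bright steel plate on top (25 mm wide, upper 8 mm); this point is its centre, 11 mm above its underside; x along its length, z up
- wax_mid (a point): loose puck of cream-coloured wax: an upright disc 58 mm across and 28 mm high; this point is its centre, 14 mm above its underside; z up
- brush_mid (a point): loose base brush: a wooden slab handle, 110 (x) x 58 (y) x 20 mm, on top of a block of stiff dark bristles 100 x 50 x 20 mm, 40 mm high in all, flat on top, starting bristles down; this point is its centre, where the wood meets the bristles, 20 mm above its underside; x along its length, z up
- cork_mid (a point): loose plain rectangular block of cork, 90 (x) x 46 (y) x 30 mm high; this point is its centre, 15 mm above its underside; x along its length, z up
- pad_left: fixed flat black rubber pad, one of three alike in a row across the bench, 110 (its x) x 70 (its y) x 4 mm thick; origin at the centre of its underside, on the bench top, so its top is 4 mm above the origin; its x is its long axis, pointing away from the robot within 0.1 rad. This one is the left end pad seen from the robot (largest y)
- pad_middle: fixed flat black rubber pad, one of three alike in a row across the bench, 110 (its x) x 70 (its y) x 4 mm thick; origin at the centre of its underside, on the bench top, so its top is 4 mm above the origin; its x is its long axis, pointing away from the robot within 0.1 rad. This one is the middle pad
- pad_right: fixed flat black rubber pad, one of three alike in a row across the bench, 110 (its x) x 70 (its y) x 4 mm thick; origin at the centre of its underside, on the bench top, so its top is 4 mm above the origin; its x is its long axis, pointing away from the robot within 0.1 rad. This one is the right end pad seen from the robot (smallest y)
- vise: fixed grey bench vise with two upright jaws and a crossbar handle towards the robot, about 145 x 105 mm and 104 mm high; it stands beyond one end of the row of pads, left or right, somewhat farther from the robot than the row; origin at the centre of its underside, on the bench top
- iron: fixed waxing iron on its black dock: flat aluminium sole, orange body, black handle, 150 x 115 mm and about 107 mm high; it stands beyond the other end of the row of pads, opposite the vise; origin at the centre of its underside, on the bench top
There are look-alikes about, which are no part of the job. Leave any yellow look-alike of the part that bears stone_mid alone. What is shaped like the part that bears cork_mid but purple is not meant.

How it is judged:
By the outcome, as a careful person would: the job done as asked, in the order asked, and still so for the second after the job is handed in, with the robot touching nothing.
It also fails if it takes over 106 s, if anything falls off the work surface, if the arm or the gripper's body presses on something with over 40 N, if the wrist force passes 120 N, or if a joint passes its speed limit or range.

ROBOT

A 6-joint arm with a two-finger parallel gripper is mounted at the origin on the work surface. World frame = base frame: x ahead of the robot, y to its left, z up, the work surface at z = 0. Lengths are in m, angles in rad, forces in N, time in s.
With the tool pointing down it reaches from about 0.25 to 0.725 m from the base axis. Payload 4 kg.
Tool frame: the origin (TCP) lies at the very end of the fingers, on their centre line; the grasp point (between the pads) lies 19 mm behind it; y points along the fingers, z is the direction in which the jaws open and shut, and the axes are right-handed (so a half turn about y gives the same grasp; the last joint's range is limited). The gripper opens to 85 mm and grips with 20 to 120 N. Pads are 22 mm wide; open, the fingers measure 114 mm over their backs; the gripper's body (76 mm by 85 mm) begins 54 mm behind the grasp point. The pads swing forward as they close: fully open they stand 13 mm farther back than shut.
Start: joints at [1.129, 0.241, 0.005, 1.335, 0, 1.571], TCP at [0.214, 0.452, 0.231] pointing down, gripper open.
Joint ranges: [-2.72, 2.72], [-1.05, 1.87], [-1.09, 1.28], [-1.99, 2.15], [-1.42, 1.44], [-3.14, 3.14]. Speed limits (rad/s): [2.79, 2.79, 3.14, 3.14, 3.14, 3.14].

INTERFACE

Orientations are given as a unit quaternion [x, y, z, w].
In Python, from workcell import bot gives the robot as it stands. The module is installed in compiled form; this text tells all that it offers.
- The arm moves only by the tool move_arm, never from a script. Its argument "increments" is a list of rows, each an object with "grip": the closure, from 0 (fully open) to 1 (shut); "linear": the shift along the tool's x, y, z scaled (see below), a list of three; "twist": the turn about the tool's y scaled (see below). A call has exactly 5 rows; each row shifts and turns the pose as measured when the row begins, along the tool's axes as they then stand; what a row does not reach is not made up. The controller multiplies each number of a shift by 0.2 m and each number of a turn by 2 rad. A row lasts 1/10 s, in which the tool goes at most 50 mm and 8.59 degrees, less where a joint would pass 70% of its speed; a pose out of reach is approached as far as the arm can. A call with a number of a shift or a turn outside -1 to 1 is refused whole. A call with a gripper value outside its range is refused whole. The fingers move at their own pace and stop on an object; the grip force is fixed at half the most. Time passes only in rows, so rows that do not move let the fingers close, or fill a call up. It gives the time, the measured TCP pose, the force and the opening at its end, in the units of the state.
- bot.get_obs(): the state, without advancing time (a new reading comes with each control period).
- bot.camera(name): name is "scene" or "top" or "wrist"; returns (picture, depth): 384x512x3 uint8, blue, green, red; 384x512 float32, m along the optical axis (not along the pixel's ray), 0 where there is no reading.
- bot.camera_params(name): a dict with "camera_matrix" (3x3 intrinsics, pixels), "dist" ([k1, k2, p1, p2, k3] as OpenCV has them; the pictures are not rectified), "rvec" (rotation vector, rad) and "tvec" (3), from world to camera coordinates, as OpenCV has them; the wrist camera has in their place "T_tool_cam" (4x4, takes a point from camera to tool coordinates, whose origin is the TCP and whose axes are the tool frame's). Camera axes: x right, y down, z forward; pixel columns grow to the right and rows downward; lengths in m; the calibration is good to about 2 mm. A picture is of the moment at which its call begins: read the wrist's pose just before it. camera_params takes no time and is no camera call.
- bot.job_done(): hands the job in, once; it reports no verdict.
The state is a dict: "clock": time; "joint_pos": joint angles; "joint_vel": joint speeds; "tau": joint torques, N m; "eef_pos": TCP position; "tool_rot": TCP orientation; "ft_force": force on the tool from outside, world axes, zero at the start; "ft_torque": the same for the moment, N m; "grip_width": finger opening in m.
Only numpy, scipy, OpenCV 4.12 (cv2) and the standard library are available. Lean on these libraries where they do the work, as an engineer would, in place of code of your own. Each camera call takes 0.05 s, during which the arm holds its last target. There are 200 camera calls.

## Working session

There is one attempt and no reset: what is moved stays moved. The work goes in short steps, Python scripts to look and compute and a tool call to move; the robot and the scene stay as the last step left them, time stands still between calls to the robot, and variables do not carry over. Pictures are saved under pics/ and viewed, about 12 in all and at most 16, crops included, and the job is handed in when it is done.

Besides the shell and the picture viewer there is one more tool, called after "Call:" as a command line: name --argument value ..., lists and objects as JSON in quotes. move_arm: Moves the arm, as the interface text tells. Its arguments: {"type":"object","properties":{"increments":{"type":"array"}},"required":["increments"]}

```bash
mkdir -p pics; ls; python3 - <<'E'
from workcell import bot
import cv2,numpy as np
o=bot.get_obs(); print(o)
for n in ("scene","top"):
    p,d=bot.camera(n); cv2.imwrite(f"pics/{n}0.png",p); np.savez(f"{n}0.npz",p=p,d=d); print(n,bot.camera_params(n))
print(bot.camera_params("wrist"))
E
```

```text
pics
{'clock': 0.0, 'joint_pos': array([1.12899328e+00, 2.41415377e-01, 3.71989782e-03, 1.33521535e+00,
       1.30983150e-05, 1.57077283e+00]), 'joint_vel': array([ 0.0010386 ,  0.00122296, -0.0003458 ,  0.00042815, -0.00153675,
       -0.00029681]), 'tau': array([ 3.12196644e-04, -3.72313356e+01,  2.52409816e+01,  1.66515360e-02,
       -1.27052272e-04, -6.85621586e-06]), 'eef_pos': array([0.21350746, 0.45141353, 0.23041012]), 'tool_rot': array([ 0.69065415, -0.15509384,  0.15475717, -0.68919733]), 'ft_force': array([ 0.34954227, -0.56971303, -0.23877303]), 'ft_torque': array([-0.06089271,  0.02545988,  0.01562584]), 'grip_width': 0.08531260908189908}
scene {'camera_matrix': array([[392.15122247,   0.        , 253.41139691],
       [  0.        , 392.15122247, 196.71326753],
       [  0.        ,   0.        ,   1.        ]]), 'dist': array([-0.05377326,  0.        ,  0.        ,  0.        ,  0.        ]), 'rvec': array([ 1.69896721,  1.53210302, -0.78468838]), 'tvec': array([-0.10498766, -0.24340118,  1.52547383])}
top {'camera_matrix': array([[387.637758  ,   0.        , 255.156
[... 213 characters left out ...]
1537962, -2.13470741,  0.17871185]), 'tvec': array([0.06616855, 0.54721413, 1.20135919])}
{'camera_matrix': array([[286.4266966 ,   0.        , 259.58281081],
       [  0.        , 286.4266966 , 193.70493422],
       [  0.        ,   0.        ,   1.        ]]), 'dist': array([-0.05717355,  0.        ,  0.        ,  0.        ,  0.        ]), 'T_tool_cam': array([[ 6.22761378e-04,  9.52358160e-01,  3.04981223e-01,
        -7.69501857e-02],
       [-9.00055872e-05, -3.04981228e-01,  9.52358358e-01,
        -1.43637948e-01],
       [ 9.99999802e-01, -6.20542017e-04, -1.04212974e-04,
         6.08865414e-04],
       [ 0.00000000e+00,  0.00000000e+00,  0.00000000e+00,
         1.00000000e+00]])}
```

View pics/top0.png

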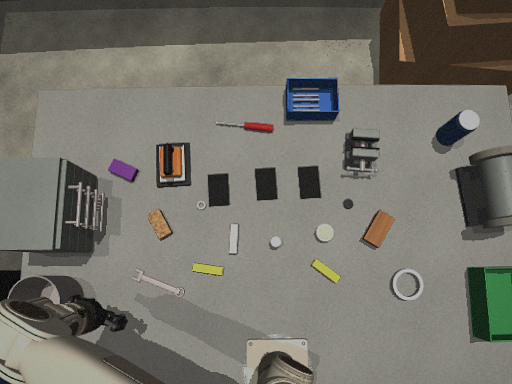

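View pics/scene0.png

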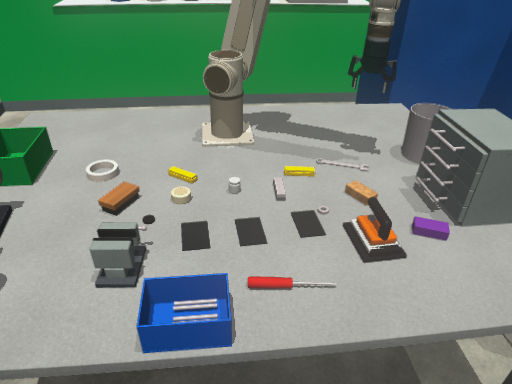

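Top view: vise on the right (365,150), iron on the left (172,165). So the stone (234,238) goes to the right pad (309,182), the wax (325,233) to the left pad (218,190), and the brush (378,228) with the cork (160,224) to the middle pad (266,184). The scene view agrees with this.

```bash
cat > h.py <<'E'
import numpy as np,cv2
from scipy.spatial.transform import Rotation as R
from workcell import bot
def cloud(name,p,d,obs=None):
    c=bot.camera_params(name); h,w=d.shape
    u,v=np.meshgrid(np.arange(w,dtype=np.float32),np.arange(h,dtype=np.float32))
    n=cv2.undistortPoints(np.stack([u,v],-1).reshape(-1,1,2),c["camera_matrix"],c["dist"]).reshape(h,w,2)
    P=np.dstack([n*d[...,None],d])
    if name=="wrist":
        T=c["T_tool_cam"]; P=P@T[:3,:3].T+T[:3,3]
        return P@R.from_quat(obs["tool_rot"]).as_matrix().T+obs["eef_pos"]
    return (P-c["tvec"])@cv2.Rodrigues(c["rvec"])[0]
def rect(W,m,vis=None):
    """component mask -> centre, long-axis angle about z, sizes, z median"""
    q=W[m]; (cx,cy),(a,b),t=cv2.minAreaRect((q[:,:2]*1000).astype(np.float32))
    if a<b: a,b,t=b,a,t+90
    t=(t+90)%180-90
    return np.round([cx,cy,a,b,t,1000*np.median(q[:,2]),m.sum()],1)
def comp(mask,seed):
    n,l=cv2.connectedComponents(mask.astype(np.uint8),connectivity=4)
    s=l[seed[1]-2:seed[1]+3,seed[0]-2:seed[0]+3]; s=s[s>0]
    return l==np.bincount(s).argmax() if len(s) else np.zeros_like(mask)
E
cat > m0.py <<'E'
from h import *
for n,seeds in (("top",dict(stone=(234,238),wax=(325,233),brush=(378,228),cork=(160,224),white=(276,242),padL=(218,190),padM=(266,184),padR=(309,182),iron=(172,165),vise=(365,150))),("scene",dict(stone=(280,188),wax=(180,195),brush=(119,193),cork=(361,191),padR=(195,235),padM=(250,231),padL=(308,223)))):
    f=np.load(n+"0.npz"); p,d=f["p"],f["d"]; W=cloud(n,p,d)
    print(n,"bench z",np.median(W[(abs(W[...,0]-.4)<.2)&(abs(W[...,1])<.3)&(d>0)][:,2]))
    dark=p.max(2)<45
    for k,s in seeds.items():
        if k[:3]=="pad": m=comp(dark,s)
        else:
            m=comp((W[...,2]>.012)&(d>0),s)
            if m.any() : z=np.percentile(W[m][:,2],90); m&=W[...,2]>z-.008
        if m.any(): print(k,rect(W,m).tolist())
        else: print(k,"none",W[s[1],s[0]],p[s[1],s[0]])
E
python3 m0.py
```

```text
top bench z 0.0005659074054679138
stone [411.3, 133.3, 97.0, 25.4, -2.6, 22.4, 223.0]
wax [427.5, -160.0, 52.0, 51.9, -0.6, 28.1, 227.0]
brush [437.2, -335.0, 111.2, 59.8, -32.0, 40.4, 618.0]
cork [459.9, 376.1, 90.3, 46.6, 30.4, 29.7, 384.0]
white [399.3, -3.7, 31.5, 31.3, -46.0, 42.1, 92.0]
padL [472.0, 149.7, 336.4, 91.0, 19.3, 4.1, 604.0]
padM [487.9, 23.2, 317.3, 67.2, 2.0, 4.3, 601.0]
padR [479.4, -70.2, 373.5, 105.1, -23.1, 4.4, 612.0]
iron [658.2, 339.6, 101.6, 26.3, 3.1, 100.9, 250.0]
vise [703.2, -290.1, 94.0, 87.6, -6.1, 103.6, 567.0]
scene bench z -0.0008111336485926287
stone [412.6, 136.4, 98.8, 26.2, -2.9, 21.0, 162.0]
wax [428.4, -158.3, 56.9, 55.3, 2.3, 26.8, 201.0]
brush [437.2, -331.4, 114.9, 61.5, -31.3, 38.7, 507.0]
cork [663.3, 339.9, 105.1, 23.5, 3.8, 99.0, 320.0]
padR none [ 0.60228267 -0.11634608  0.0026082 ] [59 62 61]
padM none [0.6011729  0.02776447 0.00471434] [63 67 66]
padL none [0.58044715 0.18912485 0.00393709] [65 68 68]
```

```bash
cat > m1.py <<'E'
from h import *
for n,th,seeds in (("top",45,dict(padL=(218,190),padM=(266,184),padR=(309,182))),("scene",85,dict(padR=(195,235),padM=(250,231),padL=(308,223)))):
    f=np.load(n+"0.npz"); p,d=f["p"],f["d"]; W=cloud(n,p,d)
    for k,s in seeds.items():
        c=W[s[1],s[0]]; m=comp((p.max(2)<th)&(d>0)&(np.linalg.norm(W[...,:2]-c[:2],axis=2)<.09)&(abs(W[...,2]-.004)<.012),s)
        q=W[m]; print(n,k,rect(W,m).tolist(),(q.mean(0)*1000).round(1))
E
python3 m1.py
```

```text
top padL [574.5, 185.9, 105.6, 66.8, 2.8, 4.0, 600.0] [574.4 186.1   4.1]
top padM [593.4, 26.9, 105.9, 66.4, 2.6, 4.3, 600.0] [592.9  26.4   4.2]
top padR [597.6, -119.3, 106.4, 67.5, 3.6, 4.4, 611.0] [ 596.8 -118.6    4.2]
scene padR [601.6, -116.7, 110.6, 69.4, 3.5, 2.8, 725.0] [ 604.6 -117.     2.7]
scene padM [598.0, 27.7, 110.9, 67.9, 3.3, 2.9, 676.0] [600.5  27.6   2.9]
scene padL [578.3, 187.6, 109.1, 67.8, 2.9, 3.1, 610.0] [581.9 187.1   3.1]
```

```bash
cat > plan.py <<'E'
import sys
from h import *
def plan(x,y,z,th,n=5,o=None):
    """rows (shift /0.2, twist /2) from the measured pose to TCP x,y,z with jaws across long axis th (deg)"""
    o=o or bot.get_obs(); M=R.from_quat(o["tool_rot"]).as_matrix()
    jaw=np.arctan2(M[1,2],M[0,2]); dw=((np.radians(th)+np.pi/2-jaw)+np.pi/2)%np.pi-np.pi/2
    ty=-dw  # tool y points down
    D=np.array([x,y,z])-o["eef_pos"]
    print("t %.2f pos %s jaw %.1f tilt %.2f j6 %.2f grip %.4f F %s"%(o["clock"],o["eef_pos"].round(4),np.degrees(jaw),np.degrees(np.arccos(-M[2,1])),o["joint_pos"][5],o["grip_width"],o["ft_force"].round(1)))
    print("need D",D.round(4),"turn deg %.1f"%np.degrees(dw))
    for i in range(n):
        Mi=M@R.from_rotvec([0,ty*i/n,0]).as_matrix()
        print((Mi.T@D/n/.2).round(3).tolist(),round(ty/n/2,3))
if __name__=="__main__":
    a=list(map(float,sys.argv[1:5])); plan(*a,n=int(sys.argv[5]) if len(sys.argv)>5 else 5)
E
python3 plan.py .412 .135 .10 -2.7 15
```

```text
t 0.10 pos [0.2136 0.4515 0.2305] jaw 64.7 tilt 0.11 j6 1.57 grip 0.0854 F [0.4 0.  0.2]
need D [ 0.1984 -0.3165 -0.1305] turn deg 22.6
[0.105, 0.044, -0.067] -0.013
[0.103, 0.044, -0.07] -0.013
[0.101, 0.044, -0.072] -0.013
[0.099, 0.044, -0.075] -0.013
[0.097, 0.044, -0.078] -0.013
[0.095, 0.044, -0.08] -0.013
[0.093, 0.044, -0.083] -0.013
[0.091, 0.044, -0.085] -0.013
[0.089, 0.044, -0.087] -0.013
[0.086, 0.044, -0.09] -0.013
[0.084, 0.044, -0.092] -0.013
[0.081, 0.044, -0.094] -0.013
[0.079, 0.044, -0.096] -0.013
[0.076, 0.044, -0.098] -0.013
[0.074, 0.044, -0.1] -0.013
```

Call:
move_arm --increments '[{"grip": 0, "linear": [0.155, 0.066, -0.102], "twist": -0.02}, {"grip": 0, "linear": [0.152, 0.066, -0.108], "twist": -0.02}, {"grip": 0, "linear": [0.148, 0.066, -0.115], "twist": -0.02}, {"grip": 0, "linear": [0.144, 0.066, -0.12], "twist": -0.02}, {"grip": 0, "linear": [0.14, 0.066, -0.125], "twist": -0.02}]'

```text
clock: 0.6
eef_pos: [0.3133, 0.2924, 0.1618]
tool_rot: [-0.702, 0.079, -0.079, 0.703]
ft_force: [1.0, 0.5, 0.5]
grip_width: 0.0853
```

Call:
move_arm --increments '[{"grip": 0, "linear": [0.135, 0.066, -0.13], "twist": -0.02}, {"grip": 0, "linear": [0.13, 0.066, -0.134], "twist": -0.02}, {"grip": 0, "linear": [0.125, 0.066, -0.138], "twist": -0.02}, {"grip": 0, "linear": [0.12, 0.066, -0.142], "twist": -0.02}, {"grip": 0, "linear": [0.115, 0.066, -0.146], "twist": -0.02}]'

```text
clock: 1.1
eef_pos: [0.4195, 0.1306, 0.0919]
tool_rot: [-0.707, 0.005, -0.004, 0.707]
ft_force: [-0.7, 0.8, -0.7]
grip_width: 0.0854
```

```bash
python3 plan.py .412 .135 .10 -2.7 5
```

```text
t 1.10 pos [0.4195 0.1306 0.0919] jaw 89.2 tilt 0.11 j6 0.31 grip 0.0854 F [-0.7  0.8 -0.7]
need D [-0.0075  0.0044  0.0081] turn deg -1.9
[-0.008, -0.008, 0.004] 0.003
[-0.008, -0.008, 0.004] 0.003
[-0.008, -0.008, 0.004] 0.003
[-0.008, -0.008, 0.004] 0.003
[-0.008, -0.008, 0.004] 0.003
```

```bash
cat > w.py <<'E'
import sys
from h import *
def snap(tag):
    o=bot.get_obs(); p,d=bot.camera("wrist"); cv2.imwrite(f"pics/{tag}.png",p); W=cloud("wrist",p,d,o); np.savez(tag+".npz",p=p,d=d,W=W); return o,p,d,W
def near(W,d,x,y,z,r=.09,tol=.006):
    m=(d>0)&(abs(W[...,2]-z)<tol)&(np.hypot(W[...,0]-x,W[...,1]-y)<r)
    n,l,s,_=cv2.connectedComponentsWithStats(m.astype(np.uint8),connectivity=4)
    return l==1+s[1:,4].argmax()
if __name__=="__main__":
    tag,x,y,z=sys.argv[1],*map(float,sys.argv[2:5]); o,p,d,W=snap(tag); m=near(W,d,x,y,z); print(rect(W,m).tolist(),(W[m].mean(0)*1000).round(1))
E
python3 w.py w1 .412 .135 .022
```

```text
[413.5, 135.9, 96.0, 25.1, -2.9, 23.0, 3738.0] [410.  136.   22.9]
```

View pics/w1.png

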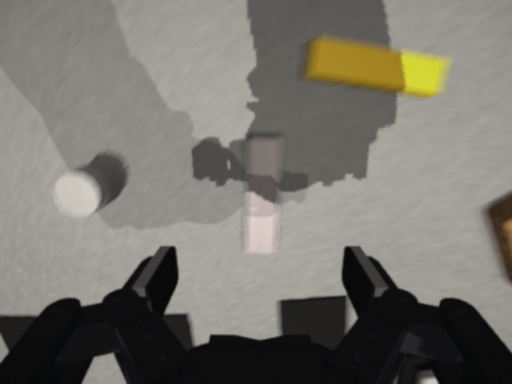

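The wrist view shows the stone bar at columns 245–283, rows 133–253, between the jaws. All three cameras agree within 3 mm, so I go down and grip it.

Call:
move_arm --increments '[{"grip": 0, "linear": [-0.01, 0.1, 0.006], "twist": 0.008}, {"grip": 0, "linear": [-0.01, 0.1, 0.006], "twist": 0.008}, {"grip": 0, "linear": [-0.01, 0.1, 0.006], "twist": 0}, {"grip": 0, "linear": [-0.005, 0.09, 0.006], "twist": 0}, {"grip": 0, "linear": [0, 0.05, 0], "twist": 0}]'

```text
clock: 1.65
eef_pos: [0.4156, 0.1278, -0.0014]
tool_rot: [0.708, -0.022, 0.021, -0.705]
ft_force: [0.0, 0.8, -1.1]
grip_width: 0.0851
```

Call:
move_arm --increments '[{"grip": 0.5, "linear": [0, 0, 0], "twist": 0}, {"grip": 1, "linear": [0, 0, 0], "twist": 0}, {"grip": 1, "linear": [0, 0, 0], "twist": 0}, {"grip": 1, "linear": [0, 0, 0], "twist": 0}, {"grip": 1, "linear": [0, 0, 0], "twist": 0}]'

```text
clock: 2.15
eef_pos: [0.4176, 0.1305, 0.0011]
tool_rot: [-0.706, 0.021, -0.022, 0.707]
ft_force: [0.6, 0.4, -0.9]
grip_width: 0.0263
```

Call:
move_arm --increments '[{"grip": 1, "linear": [0, 0, 0], "twist": 0}, {"grip": 1, "linear": [0, 0, 0], "twist": 0}, {"grip": 1, "linear": [0, 0, 0], "twist": 0}, {"grip": 1, "linear": [0, 0, 0], "twist": 0}, {"grip": 1, "linear": [0, 0, 0], "twist": 0}]'

```text
clock: 2.65
eef_pos: [0.4185, 0.1305, 0.0024]
tool_rot: [-0.706, 0.02, -0.023, 0.707]
ft_force: [-0.3, 0.6, -0.4]
grip_width: 0.0267
```

Call:
move_arm --increments '[{"grip": 1, "linear": [0, -0.1, 0], "twist": 0}, {"grip": 1, "linear": [0, -0.15, 0], "twist": 0}, {"grip": 1, "linear": [0, -0.15, 0], "twist": 0}, {"grip": 1, "linear": [0, -0.15, 0], "twist": 0}, {"grip": 1, "linear": [0, 0, 0], "twist": 0}]'

```text
clock: 3.15
eef_pos: [0.4159, 0.1295, 0.114]
tool_rot: [0.707, -0.023, 0.02, -0.706]
ft_force: [1.2, -0.2, -1.5]
grip_width: 0.0263
```

```bash
python3 plan.py .58 -.118 .10 3.5 10
```

```text
t 3.15 pos [0.4159 0.1295 0.114 ] jaw 86.5 tilt 0.20 j6 0.36 grip 0.0263 F [ 1.2 -0.2 -1.5]
need D [ 0.1641 -0.2475 -0.014 ] turn deg 7.0
[0.089, 0.007, -0.119] -0.006
[0.088, 0.007, -0.12] -0.006
[0.087, 0.007, -0.121] -0.006
[0.085, 0.007, -0.122] -0.006
[0.084, 0.007, -0.123] -0.006
[0.082, 0.007, -0.124] -0.006
[0.081, 0.007, -0.125] -0.006
[0.079, 0.007, -0.126] -0.006
[0.077, 0.007, -0.127] -0.006
[0.076, 0.007, -0.128] -0.006
```

Call:
move_arm --increments '[{"grip": 1, "linear": [0.085, 0, -0.116], "twist": -0.006}, {"grip": 1, "linear": [0.085, 0, -0.116], "twist": -0.006}, {"grip": 1, "linear": [0.084, 0, -0.118], "twist": -0.006}, {"grip": 1, "linear": [0.082, 0, -0.118], "twist": -0.006}, {"grip": 1, "linear": [0.08, 0, -0.12], "twist": -0.006}]'

```text
clock: 3.65
eef_pos: [0.4941, 0.008, 0.1109]
tool_rot: [0.707, 0.001, -0.006, -0.707]
ft_force: [0.5, 0.2, -0.9]
grip_width: 0.0268
```

Call:
move_arm --increments '[{"grip": 1, "linear": [0.08, 0, -0.12], "twist": -0.006}, {"grip": 1, "linear": [0.079, 0, -0.121], "twist": -0.006}, {"grip": 1, "linear": [0.077, 0, -0.121], "twist": -0.006}, {"grip": 1, "linear": [0.075, 0, -0.122], "twist": -0.006}, {"grip": 1, "linear": [0.07, 0, -0.122], "twist": -0.006}]'

```text
clock: 4.15
eef_pos: [0.5733, -0.1157, 0.1026]
tool_rot: [-0.706, -0.019, 0.032, 0.707]
ft_force: [0.1, 1.0, -1.1]
grip_width: 0.0268
```

```bash
python3 - <<'E'
from w import *
o,p,d,W=snap("w2"); print(o["eef_pos"])
# held stone plate: top about tcp.z+0.020
zt=o["eef_pos"][2]+.0195
m=near(W,d,*o["eef_pos"][:2],zt,.09,.007); print("stone",rect(W,m).tolist())
m=(p.max(2)<70)&(abs(W[...,2]-.004)<.012)&(d>0); l=near(np.where(m[...,None],W,9),d,.6,-.118,.004,.09,.015); print("pad",rect(W,l).tolist())
E
python3 plan.py .6 -.118 .01 3.5
```

```text
[ 0.57328771 -0.11568695  0.10262243]
stone [570.0, -115.6, 99.3, 52.2, 18.7, 125.6, 10508.0]
pad [585.8, -147.2, 73.2, 13.9, 5.1, 5.0, 1026.0]
t 4.20 pos [ 0.5758 -0.1198  0.1023] jaw 93.9 tilt 0.86 j6 -0.27 grip 0.0264 F [ 3.8 -3.1  0.5]
need D [ 0.0242  0.0018 -0.0923] turn deg -0.4
[0.026, 0.092, 0.0] 0.001
[0.026, 0.092, 0.0] 0.001
[0.026, 0.092, 0.0] 0.001
[0.026, 0.092, 0.0] 0.001
[0.026, 0.092, 0.0] 0.001
```

View pics/w2.png

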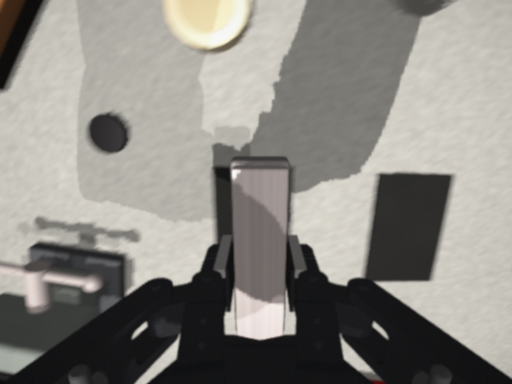

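The stone is held straight (columns 232–290, rows 157–338). The right pad behind it shows only as a strip at columns 214–232, with its near edge at about row 167. I compute the stone's place in the hand and the pad's near edge.

```bash
python3 - <<'E'
from h import *
f=np.load("w2.npz"); W,p,d=f["W"],f["p"],f["d"]
S=W[:, 240:284]; 
for c in (242,262,280):
    q=W[150:345,c]; k=abs(q[:,2]-.1245)<.004; print(c,q[k][[0,-1]].round(4).tolist(),np.median(q[k][:,2]).round(4))
for r in (200,225):
    q=W[r,215:310]; k=abs(q[:,2]-.1245)<.004; print(r,q[k][[0,-1]].round(4).tolist())
# pads: left strip near edge & left edge; middle pad full
m=(p.max(2)<60)&(abs(W[...,2]-.004)<.012)&(d>0)
for c in (218,224,228): 
    r=np.flatnonzero(m[150:230,c])[:1]+150; print("edge",c,r,W[r,c].round(4))
for r in (180,200,220):
    c=np.flatnonzero(m[r,200:235])[:1]+200; print("left",r,W[r,c].round(4))
n,l=cv2.connectedComponents(m.astype(np.uint8)); print("padM",rect(W,l==l[230,410]).tolist())
E
```

```text
242 [[0.5247, -0.1271, 0.1216], [0.615, -0.1222, 0.1253]] 0.1257
262 [[0.5241, -0.1182, 0.1217], [0.6161, -0.1115, 0.1255]] 0.1257
280 [[0.5235, -0.1102, 0.1214], [0.6142, -0.1019, 0.1246]] 0.1257
200 [[0.5399, -0.1307, 0.1249], [0.5379, -0.106, 0.1258]]
225 [[0.5521, -0.1297, 0.1247], [0.55, -0.1053, 0.1257]]
edge 218 [167] [[ 0.5503 -0.1529  0.0061]]
edge 224 [167] [[ 0.5501 -0.1478  0.0054]]
edge 228 [167] [[ 0.55   -0.1444  0.0047]]
left 180 [[ 0.562  -0.1543  0.0057]]
left 200 [[ 0.5807 -0.1531  0.0044]]
left 220 [[ 0.5998 -0.1516  0.0046]]
padM [598.1, 24.4, 107.5, 64.4, 3.4, 5.1, 6901.0]
```

Call:
move_arm --increments '[{"grip": 1, "linear": [0.03, 0.08, 0.005], "twist": 0}, {"grip": 1, "linear": [0.03, 0.08, 0.005], "twist": 0}, {"grip": 1, "linear": [0.03, 0.08, 0.002], "twist": 0}, {"grip": 1, "linear": [0.03, 0.08, 0], "twist": 0}, {"grip": 1, "linear": [0.005, 0.03, 0], "twist": 0}]'

```text
clock: 4.7
eef_pos: [0.5989, -0.1166, 0.0235]
tool_rot: [0.707, 0.016, -0.03, -0.707]
ft_force: [0.6, 0.8, -0.9]
grip_width: 0.0264
```

Call:
move_arm --increments '[{"grip": 1, "linear": [0, 0, 0], "twist": 0}, {"grip": 1, "linear": [0, 0, 0], "twist": 0}, {"grip": 1, "linear": [0, 0, 0], "twist": 0}, {"grip": 1, "linear": [0, 0, 0], "twist": 0}, {"grip": 1, "linear": [0, 0, 0], "twist": 0}]'

```text
clock: 5.2
eef_pos: [0.5984, -0.1154, 0.0233]
tool_rot: [-0.707, -0.016, 0.031, 0.707]
ft_force: [0.0, -0.4, -1.3]
grip_width: 0.0265
```

```bash
python3 - <<'E'
from w import *
o,p,d,W=snap("w3"); print(o["eef_pos"],bot.get_obs()["eef_pos"])
zt=o["eef_pos"][2]+.023
for r in range(190,300,12):
    q=W[r,200:330]; k=np.flatnonzero(abs(q[:,2]-zt)<.004)
    if len(k)>8: print(r,q[k[0]].round(4),q[k[-1]].round(4))
E
python3 plan.py .6015 -.117 .0055 3.7
```

```text
[ 0.59839947 -0.11536061  0.02329849] [ 0.59851711 -0.11539349  0.02339591]
190 [ 0.56   -0.1302  0.047 ] [ 0.5585 -0.1059  0.0464]
202 [ 0.5658 -0.1301  0.0462] [ 0.5644 -0.1053  0.0453]
214 [ 0.5713 -0.1293  0.0467] [ 0.5699 -0.1053  0.0464]
226 [ 0.5776 -0.1292  0.0458] [ 0.5757 -0.1048  0.0464]
238 [ 0.5841 -0.129   0.045 ] [ 0.5818 -0.1042  0.0462]
250 [ 0.591  -0.136   0.0448] [ 0.5884 -0.0962  0.0448]
262 [ 0.5959 -0.143   0.0484] [ 0.5917 -0.0893  0.0495]
274 [ 0.6022 -0.1286  0.0472] [ 0.6001 -0.1021  0.0478]
286 [ 0.6073 -0.1282  0.0496] [ 0.6057 -0.1017  0.0494]
298 [ 0.6171 -0.1267  0.0455] [ 0.6155 -0.1019  0.0456]
t 5.25 pos [ 0.5985 -0.1154  0.0234] jaw 93.9 tilt 1.22 j6 -0.26 grip 0.0264 F [ 0.3 -0.1 -0.6]
need D [ 0.003  -0.0016 -0.0179] turn deg -0.2
[0.003, 0.018, -0.002] 0.0
[0.003, 0.018, -0.002] 0.0
[0.003, 0.018, -0.002] 0.0
[0.003, 0.018, -0.002] 0.0
[0.003, 0.018, -0.002] 0.0
```

View pics/w3.png

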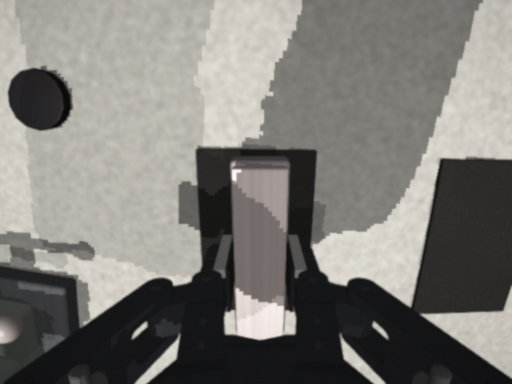

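Pad and stone are both visible: pad columns 197–316 with its near edge at row 148, stone columns 232–290. I fit the pad outline.

```bash
cat > pad.py <<'E'
from h import *
def padfit(W,p,d,x0,y0,th0=3.5,dark=60):
    """fit 110x70 pad from its visible near (x-) and side edges: returns centre, deg (camera W)"""
    m=(p.max(2)<dark)&(abs(W[...,2]-.005)<.008)&(d>0)&(abs(W[...,0]-x0)<.075)&(abs(W[...,1]-y0)<.055)
    n,l,s,_=cv2.connectedComponentsWithStats(m.astype(np.uint8)); q=W[m][:,:2]
    t=np.radians(th0); e=np.array([np.cos(t),np.sin(t)]); f=np.array([-e[1],e[0]])
    a,b=(q-[x0,y0])@e,(q-[x0,y0])@f
    lo=np.percentile(a,.3); print("near edge a %.4f  sides b %.4f %.4f n %d"%(lo,np.percentile(b,.3),np.percentile(b,99.7),len(q)))
    return np.array([x0,y0])+e*(lo+.055)+f*(np.percentile(b,.3)+np.percentile(b,99.7))/2
E
python3 - <<'E'
from pad import *
f=np.load("w3.npz"); print(padfit(f["W"],f["p"],f["d"],.6,-.117))
W=f["W"]; p=f["p"]; m=p.max(2)<60
for c in (205,215,225,300,308): r=np.flatnonzero(m[130:200,c])[0]+130; print(c,r,W[r,c].round(4))
for r in (155,170,220): k=np.flatnonzero(m[r,150:350])+150; print(r,k[0],k[-1],W[r,k[0]].round(4),W[r,k[-1]].round(4))
o=bot.get_obs(); print(R.from_quat(o["tool_rot"]).as_matrix().round(4), o["joint_pos"])
E
```

```text
near edge a -0.0532  sides b -0.0352 0.0335 n 5720
[ 0.6018276  -0.11775363]
205 149 [ 0.5488 -0.15    0.0048]
215 149 [ 0.5485 -0.1443  0.0045]
225 149 [ 0.548  -0.1385  0.0053]
300 150 [ 0.5457 -0.0959  0.0057]
308 150 [ 0.5456 -0.091   0.0037]
155 197 315 [ 0.5527 -0.1547  0.0041] [ 0.5482 -0.0866  0.0038]
170 198 314 [ 0.5612 -0.1538  0.0053] [ 0.5568 -0.0864  0.0051]
220 200 311 [ 0.5924 -0.1524  0.0053] [ 0.5878 -0.0846  0.0054]
[[ 9.975e-01 -2.120e-02 -6.730e-02]
 [ 6.730e-02 -7.000e-04  9.977e-01]
 [-2.120e-02 -9.998e-01  7.000e-04]] [-0.18814736  0.6259215   0.03238647  0.99798364 -0.00464868 -0.25549576]
```

Call:
move_arm --increments '[{"grip": 1, "linear": [0.007, 0.02, -0.006], "twist": 0.0}, {"grip": 1, "linear": [0.007, 0.02, -0.006], "twist": 0.002}, {"grip": 1, "linear": [0, 0.02, 0], "twist": 0}, {"grip": 1, "linear": [0, 0.015, 0], "twist": 0}, {"grip": 1, "linear": [0, 0.007, 0], "twist": 0}]'

```text
clock: 5.75
eef_pos: [0.602, -0.1183, 0.0067]
tool_rot: [0.707, 0.015, -0.029, -0.707]
ft_force: [0.1, 0.4, -1.2]
grip_width: 0.0262
```

```bash
python3 plan.py .601 -.1177 .0055 3.4 1
```

```text
t 5.75 pos [ 0.602  -0.1183  0.0067] jaw 93.6 tilt 1.10 j6 -0.25 grip 0.0262 F [ 0.1  0.4 -1.2]
need D [-0.001   0.0006 -0.0012] turn deg -0.2
[-0.005, 0.006, 0.003] 0.002
```

Call:
move_arm --increments '[{"grip": 1, "linear": [-0.004, 0.006, 0.002], "twist": 0}, {"grip": 1, "linear": [0, 0, 0], "twist": 0}, {"grip": 0.7, "linear": [0, 0, 0], "twist": 0}, {"grip": 0.4, "linear": [0, 0, 0], "twist": 0}, {"grip": 0, "linear": [0, 0, 0], "twist": 0}]'

```text
clock: 6.25
eef_pos: [0.6011, -0.1178, 0.0053]
tool_rot: [0.707, 0.015, -0.029, -0.707]
ft_force: [0.5, -0.7, -0.6]
grip_width: 0.0545
```

Call:
move_arm --increments '[{"grip": 0, "linear": [0, 0, 0], "twist": 0}, {"grip": 0, "linear": [0, 0, 0], "twist": 0}, {"grip": 0, "linear": [0, -0.1, 0], "twist": 0}, {"grip": 0, "linear": [0, -0.2, 0], "twist": 0}, {"grip": 0, "linear": [0, -0.2, 0], "twist": 0}]'

```text
clock: 6.75
eef_pos: [0.5978, -0.1167, 0.1008]
tool_rot: [-0.706, -0.01, 0.034, 0.708]
ft_force: [0.7, 0.3, -0.0]
grip_width: 0.0849
```

```bash
python3 plan.py .428 -.159 .10 3.7 5; python3 - <<'E'
from w import *
from pad import padfit
o,p,d,W=snap("w4")
m=near(W,d,.6,-.117,.027,.08,.005); print("stone",rect(W,m).tolist())
print("pad",padfit(W,p,d,.6,-.117))
E
```

```text
t 6.75 pos [ 0.5978 -0.1167  0.1008] jaw 93.6 tilt 1.96 j6 -0.25 grip 0.0849 F [ 0.7  0.3 -0. ]
need D [-0.1698 -0.0423 -0.0008] turn deg 0.1
[-0.172, 0.007, -0.032] -0.0
[-0.172, 0.007, -0.032] -0.0
[-0.172, 0.007, -0.031] -0.0
[-0.172, 0.007, -0.031] -0.0
[-0.172, 0.007, -0.031] -0.0
stone [599.1, -118.1, 95.8, 25.0, 3.4, 27.0, 3486.0]
near edge a -0.0522  sides b -0.0364 0.0341 n 5228
pad [ 0.60283758 -0.11796481]
```

View pics/w4.png

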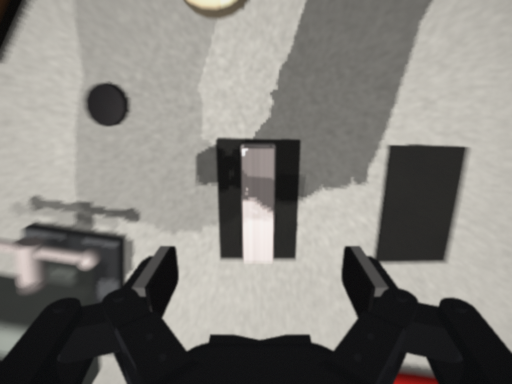

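Pad columns 217–300, rows 139–260; the stone on it spans columns 240–276, rows 143–263. I check the offset with both cameras.

```bash
cat > chk.py <<'E'
from w import *
def padrect(W,p,d,x,y,dark):
    m=(p.max(2)<dark)&(abs(W[...,2]-.004)<.009)&(d>0)&(np.hypot(W[...,0]-x,W[...,1]-y)<.075)
    n,l,s,_=cv2.connectedComponentsWithStats(m.astype(np.uint8)); k=[i for i in range(1,n) if s[i,4]>25]
    return rect(W,np.isin(l,k))
def both(x,y,z,tag):
    p,d=bot.camera("top"); W=cloud("top",p,d); cv2.imwrite(f"pics/{tag}.png",p); np.savez(tag+".npz",p=p,d=d,W=W)
    print("top obj",rect(W,near(W,d,x,y,z,.09,.006)).tolist(),"pad",padrect(W,p,d,x,y,45).tolist())
E
python3 - <<'E'
from chk import *
f=np.load("w4.npz"); print("wrist pad",padrect(f["W"],f["p"],f["d"],.6,-.117,60).tolist())
both(.6,-.117,.026,"t2")
p,d=bot.camera("scene"); W=cloud("scene",p,d); print("scene stone",rect(W,near(W,d,.6,-.117,.025,.09,.006)).tolist(), "pad",padrect(W,p,d,.6,-.117,85).tolist())
E
```

```text
wrist pad [601.9, -117.7, 108.4, 71.8, 3.7, 5.0, 5228.0]
top obj [606.0, -108.4, 32.7, 11.0, -14.5, 24.2, 24.0] pad [584.8, -96.0, 82.6, 21.2, -1.8, 4.4, 134.0]
scene stone [597.9, -117.1, 98.3, 24.9, 3.5, 24.9, 245.0] pad [601.5, -120.2, 110.7, 79.1, 3.9, 2.7, 494.0]
```

Call:
move_arm --increments '[{"grip": 0, "linear": [-0.165, 0, -0.032], "twist": 0}, {"grip": 0, "linear": [-0.165, 0, -0.031], "twist": 0}, {"grip": 0, "linear": [-0.165, 0, -0.03], "twist": 0}, {"grip": 0, "linear": [-0.165, 0, -0.03], "twist": 0}, {"grip": 0, "linear": [-0.16, 0, -0.03], "twist": 0}]'

```text
clock: 7.4
eef_pos: [0.4355, -0.1574, 0.1023]
tool_rot: [-0.706, -0.014, 0.034, 0.707]
ft_force: [0.1, 0.2, 1.0]
grip_width: 0.0852
```

Call:
move_arm --increments '[{"grip": 0, "linear": [0, 0, 0], "twist": 0}, {"grip": 0, "linear": [0, 0, 0], "twist": 0}, {"grip": 0, "linear": [0, 0, 0], "twist": 0}, {"grip": 0, "linear": [0, 0, 0], "twist": 0}, {"grip": 0, "linear": [0, 0, 0], "twist": 0}]'

```text
clock: 7.9
eef_pos: [0.4312, -0.1568, 0.0994]
tool_rot: [-0.705, -0.011, 0.035, 0.708]
ft_force: [-0.2, 0.6, -0.3]
grip_width: 0.0857
```

```bash
python3 w.py w5 .428 -.159 .028; python3 plan.py .428 -.159 .005 3.7 5; python3 -c "
from h import *
print(R.from_quat(bot.get_obs()['tool_rot']).as_matrix().round(3))"
```

```text
[429.5, -160.0, 57.5, 56.8, -81.6, 29.1, 3900.0] [ 428.  -160.1   29. ]
t 7.95 pos [ 0.4313 -0.1568  0.0995] jaw 93.7 tilt 1.98 j6 -0.41 grip 0.0856 F [ 0.6  0.3 -0.8]
need D [-0.0033 -0.0022 -0.0945] turn deg -0.0
[-0.0, 0.095, -0.003] 0.0
[-0.0, 0.095, -0.003] 0.0
[-0.0, 0.095, -0.003] 0.0
[-0.0, 0.095, -0.003] 0.0
[-0.0, 0.095, -0.003] 0.0
[[ 0.997 -0.034 -0.065]
 [ 0.065  0.004  0.998]
 [-0.034 -0.999  0.006]]
```

Call:
move_arm --increments '[{"grip": 0, "linear": [0, 0.11, -0.004], "twist": 0}, {"grip": 0, "linear": [0, 0.11, -0.004], "twist": 0}, {"grip": 0, "linear": [0, 0.11, -0.004], "twist": 0}, {"grip": 0, "linear": [0, 0.1, -0.004], "twist": 0}, {"grip": 0, "linear": [0, 0.035, 0], "twist": 0}]'

```text
clock: 8.45
eef_pos: [0.4346, -0.1602, 0.0053]
tool_rot: [-0.706, -0.015, 0.034, 0.707]
ft_force: [-0.9, 0.7, 0.4]
grip_width: 0.0852
```

Call:
move_arm --increments '[{"grip": 0, "linear": [0, 0, 0], "twist": 0}, {"grip": 0.3, "linear": [0, 0, 0], "twist": 0}, {"grip": 1, "linear": [0, 0, 0], "twist": 0}, {"grip": 1, "linear": [0, 0, 0], "twist": 0}, {"grip": 1, "linear": [0, 0, 0], "twist": 0}]'

```text
clock: 8.95
eef_pos: [0.4371, -0.1605, 0.0074]
tool_rot: [-0.706, -0.017, 0.033, 0.707]
ft_force: [-0.4, 0.2, -0.2]
grip_width: 0.0555
```

```bash
python3 plan.py .578 .187 .13 3 10
```

```text
t 8.95 pos [ 0.4371 -0.1605  0.0074] jaw 94.0 tilt 1.32 j6 -0.42 grip 0.0555 F [-0.4  0.2 -0.2]
need D [0.1409 0.3475 0.1226] turn deg -1.0
[0.081, -0.063, 0.168] 0.001
[0.081, -0.063, 0.169] 0.001
[0.08, -0.063, 0.169] 0.001
[0.08, -0.063, 0.169] 0.001
[0.08, -0.063, 0.169] 0.001
[0.08, -0.063, 0.169] 0.001
[0.079, -0.063, 0.169] 0.001
[0.079, -0.063, 0.169] 0.001
[0.079, -0.063, 0.17] 0.001
[0.078, -0.063, 0.17] 0.001
```

The grip is about 8 mm off the wax centre, because x drifted during the descent. I open, recentre and grip again.

Call:
move_arm --increments '[{"grip": 0.3, "linear": [0, 0, 0], "twist": 0}, {"grip": 0, "linear": [0, 0, 0], "twist": 0}, {"grip": 0, "linear": [-0.02, 0, 0], "twist": 0}, {"grip": 0, "linear": [-0.02, 0.006, 0], "twist": 0}, {"grip": 0, "linear": [-0.004, 0.005, 0], "twist": 0}]'

```text
clock: 9.45
eef_pos: [0.4286, -0.1615, 0.0065]
tool_rot: [0.707, 0.017, -0.032, -0.706]
ft_force: [0.2, -0.0, 0.9]
grip_width: 0.0855
```

Call:
move_arm --increments '[{"grip": 0.3, "linear": [0, 0, 0], "twist": 0}, {"grip": 1, "linear": [0, 0, 0], "twist": 0}, {"grip": 1, "linear": [0, 0, 0], "twist": 0}, {"grip": 1, "linear": [0, 0, 0], "twist": 0}, {"grip": 1, "linear": [0, 0, 0], "twist": 0}]'

```text
clock: 9.95
eef_pos: [0.4282, -0.1614, 0.007]
tool_rot: [0.707, 0.017, -0.032, -0.707]
ft_force: [-0.2, -0.1, -0.4]
grip_width: 0.0555
```

```bash
python3 plan.py .56 .187 .13 3 10
```

```text
t 9.95 pos [ 0.4282 -0.1614  0.007 ] jaw 94.0 tilt 1.18 j6 -0.42 grip 0.0555 F [-0.2 -0.1 -0.4]
need D [0.1318 0.3484 0.123 ] turn deg -1.0
[0.077, -0.063, 0.169] 0.001
[0.076, -0.063, 0.169] 0.001
[0.076, -0.063, 0.17] 0.001
[0.076, -0.063, 0.17] 0.001
[0.075, -0.063, 0.17] 0.001
[0.075, -0.063, 0.17] 0.001
[0.075, -0.063, 0.17] 0.001
[0.075, -0.063, 0.17] 0.001
[0.074, -0.063, 0.17] 0.001
[0.074, -0.063, 0.17] 0.001
```

Call:
move_arm --increments '[{"grip": 1, "linear": [0, -0.15, 0], "twist": 0}, {"grip": 1, "linear": [0, -0.2, 0], "twist": 0}, {"grip": 1, "linear": [0.05, -0.2, 0.12], "twist": 0.001}, {"grip": 1, "linear": [0.085, -0.03, 0.18], "twist": 0.001}, {"grip": 1, "linear": [0.085, 0, 0.19], "twist": 0.001}]'

```text
clock: 10.45
eef_pos: [0.4671, -0.0612, 0.1245]
tool_rot: [-0.706, -0.01, 0.027, 0.707]
ft_force: [-0.1, 0.4, -0.9]
grip_width: 0.0557
```

Call:
move_arm --increments '[{"grip": 1, "linear": [0.085, 0, 0.19], "twist": 0.001}, {"grip": 1, "linear": [0.085, 0, 0.19], "twist": 0.001}, {"grip": 1, "linear": [0.085, 0, 0.19], "twist": 0.001}, {"grip": 1, "linear": [0.085, 0, 0.19], "twist": 0.001}, {"grip": 1, "linear": [0.085, 0, 0.19], "twist": 0.001}]'

```text
clock: 10.95
eef_pos: [0.5456, 0.1401, 0.1233]
tool_rot: [-0.707, -0.007, 0.022, 0.707]
ft_force: [1.4, -0.4, -1.2]
grip_width: 0.0553
```

```bash
python3 plan.py .578 .187 .03 3 10
```

```text
t 10.95 pos [0.5456 0.1401 0.1233] jaw 92.3 tilt 1.26 j6 0.21 grip 0.0553 F [ 1.4 -0.4 -1.2]
need D [ 0.0324  0.0469 -0.0933] turn deg 0.7
[0.018, 0.046, 0.023] -0.001
[0.018, 0.046, 0.023] -0.001
[0.018, 0.046, 0.023] -0.001
[0.018, 0.046, 0.023] -0.001
[0.018, 0.046, 0.023] -0.001
[0.018, 0.046, 0.023] -0.001
[0.018, 0.046, 0.023] -0.001
[0.018, 0.046, 0.023] -0.001
[0.018, 0.046, 0.023] -0.001
[0.018, 0.046, 0.023] -0.001
```

Call:
move_arm --increments '[{"grip": 1, "linear": [0.04, 0.09, 0.055], "twist": 0}, {"grip": 1, "linear": [0.04, 0.1, 0.055], "twist": 0}, {"grip": 1, "linear": [0.04, 0.1, 0.055], "twist": 0}, {"grip": 1, "linear": [0.035, 0.1, 0.055], "twist": 0}, {"grip": 1, "linear": [0, 0.02, 0], "twist": 0}]'

```text
clock: 11.45
eef_pos: [0.5762, 0.1953, 0.0366]
tool_rot: [-0.706, -0.011, 0.025, 0.708]
ft_force: [-0.2, 0.3, -0.4]
grip_width: 0.0558
```

Call:
move_arm --increments '[{"grip": 1, "linear": [0, 0, 0], "twist": 0}, {"grip": 1, "linear": [0, 0, 0], "twist": 0}, {"grip": 1, "linear": [0, 0, 0], "twist": 0}, {"grip": 1, "linear": [0, 0, 0], "twist": 0}, {"grip": 1, "linear": [0, 0, 0], "twist": 0}]'

```text
clock: 11.95
eef_pos: [0.576, 0.1933, 0.0384]
tool_rot: [-0.706, -0.011, 0.024, 0.707]
ft_force: [0.1, 0.3, -0.7]
grip_width: 0.0557
```

```bash
python3 - <<'E'
from chk import *
from pad import padfit
o,p,d,W=snap("w6"); print(o["eef_pos"])
z=o["eef_pos"][2]+.022
m=near(W,d,*o["eef_pos"][:2],z,.04,.005); q=W[m]; print("wax",rect(W,m).tolist())
print("pad",padfit(W,p,d,.578,.187),padrect(W,p,d,.578,.187,60).tolist())
E
python3 plan.py .578 .187 .011 3 5
```

```text
[0.57600791 0.19334879 0.03836445]
wax [576.7, 197.2, 66.8, 59.5, -54.1, 60.5, 9983.0]
near edge a -0.0537  sides b -0.0337 0.0350 n 7247
pad [0.5792289  0.18776142] [556.9, 186.4, 69.5, 66.1, -86.1, 5.0, 7246.0]
t 12.00 pos [0.5762 0.1934 0.0385] jaw 92.8 tilt 1.04 j6 0.27 grip 0.0552 F [ 0.3  0.4 -0.7]
need D [ 0.0018 -0.0064 -0.0275] turn deg 0.2
[0.002, 0.027, -0.007] -0.0
[0.002, 0.027, -0.007] -0.0
[0.002, 0.027, -0.007] -0.0
[0.002, 0.027, -0.007] -0.0
[0.002, 0.027, -0.007] -0.0
```

View pics/w6.png

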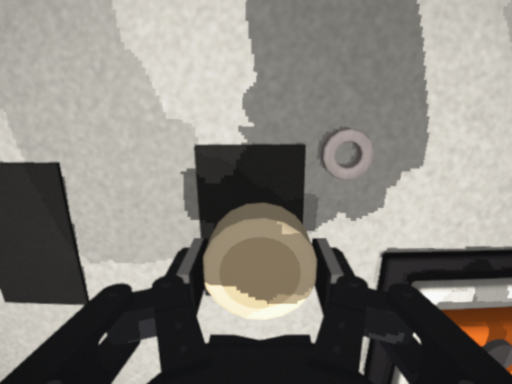

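Wax is held at columns 205–316; pad near edge at row 145, columns 195–304. I shift about 6 mm in y and lower it.

Call:
move_arm --increments '[{"grip": 1, "linear": [0.005, 0.02, -0.015], "twist": 0}, {"grip": 1, "linear": [0.005, 0.03, -0.014], "twist": 0}, {"grip": 1, "linear": [0, 0.035, 0], "twist": 0}, {"grip": 1, "linear": [0, 0.03, 0], "twist": 0}, {"grip": 1, "linear": [0, 0.008, 0], "twist": 0}]'

```text
clock: 12.5
eef_pos: [0.5786, 0.1867, 0.0127]
tool_rot: [-0.706, -0.011, 0.023, 0.708]
ft_force: [0.4, 0.1, -0.4]
grip_width: 0.0555
```

```bash
python3 plan.py .5787 .1875 .011 3 1
```

```text
t 12.50 pos [0.5786 0.1867 0.0127] jaw 92.8 tilt 0.96 j6 0.26 grip 0.0555 F [ 0.4  0.1 -0.4]
need D [ 0.0001  0.0008 -0.0017] turn deg 0.2
[0.001, 0.008, 0.004] -0.002
```

Call:
move_arm --increments '[{"grip": 1, "linear": [0, 0.008, 0.004], "twist": 0}, {"grip": 1, "linear": [0, 0, 0], "twist": 0}, {"grip": 0.3, "linear": [0, 0, 0], "twist": 0}, {"grip": 0, "linear": [0, 0, 0], "twist": 0}, {"grip": 0, "linear": [0, 0, 0], "twist": 0}]'

```text
clock: 13.0
eef_pos: [0.5789, 0.1878, 0.0112]
tool_rot: [-0.706, -0.011, 0.023, 0.707]
ft_force: [0.6, -0.2, 1.1]
grip_width: 0.0851
```

Call:
move_arm --increments '[{"grip": 0, "linear": [0, -0.1, 0], "twist": 0}, {"grip": 0, "linear": [0, -0.2, 0], "twist": 0}, {"grip": 0, "linear": [0, -0.2, 0], "twist": 0}, {"grip": 0, "linear": [0, 0, 0], "twist": 0}, {"grip": 0, "linear": [0, 0, 0], "twist": 0}]'

```text
clock: 13.5
eef_pos: [0.5794, 0.1877, 0.1129]
tool_rot: [-0.707, -0.01, 0.024, 0.707]
ft_force: [-0.0, 0.3, -1.4]
grip_width: 0.0853
```

```bash
python3 - <<'E'
from chk import *
from pad import padfit
o,p,d,W=snap("w7"); print(o["eef_pos"])
m=near(W,d,.578,.187,.032,.05,.005); print("wax",rect(W,m).tolist(),"pad",padfit(W,p,d,.578,.187,2.8),padrect(W,p,d,.578,.187,60).tolist())
E
python3 plan.py .437 -.333 .13 -31.5 12
```

```text
[0.57938127 0.18774343 0.11294114]
near edge a -0.0537  sides b -0.0341 0.0349 n 4373
wax [582.2, 187.4, 57.4, 56.9, 1.0, 33.1, 3557.0] pad [0.57926081 0.18744289] [578.6, 187.5, 108.6, 69.7, 3.3, 5.0, 4373.0]
t 13.55 pos [0.58   0.188  0.1134] jaw 92.8 tilt 1.04 j6 0.26 grip 0.0854 F [0.1 0.9 1. ]
need D [-0.143  -0.521   0.0166] turn deg -34.3
[-0.07, -0.006, -0.214] 0.025
[-0.06, -0.006, -0.217] 0.025
[-0.049, -0.006, -0.22] 0.025
[-0.038, -0.006, -0.222] 0.025
[-0.026, -0.006, -0.224] 0.025
[-0.015, -0.006, -0.225] 0.025
[-0.004, -0.006, -0.225] 0.025
[0.007, -0.006, -0.225] 0.025
[0.018, -0.006, -0.224] 0.025
[0.03, -0.006, -0.223] 0.025
[0.041, -0.006, -0.221] 0.025
[0.052, -0.006, -0.219] 0.025
```

View pics/w7.png

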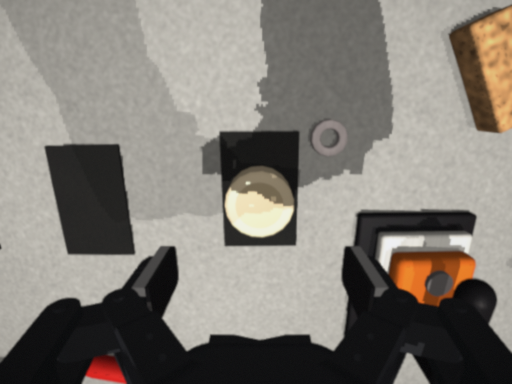

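Wax is on the left pad, 3 mm long of centre in x and centred in y (disc columns 225–295, pad columns 220–299). On to the brush.

Call:
move_arm --increments '[{"grip": 0, "linear": [-0.07, -0.03, -0.2], "twist": 0.025}, {"grip": 0, "linear": [-0.06, -0.03, -0.21], "twist": 0.025}, {"grip": 0, "linear": [-0.05, 0, -0.215], "twist": 0.025}, {"grip": 0, "linear": [-0.04, 0, -0.215], "twist": 0.025}, {"grip": 0, "linear": [-0.026, 0, -0.22], "twist": 0.025}]'

```text
clock: 14.05
eef_pos: [0.5167, -0.0221, 0.12]
tool_rot: [0.704, -0.079, 0.061, -0.703]
ft_force: [-0.3, -0.6, -0.5]
grip_width: 0.0853
```

Call:
move_arm --increments '[{"grip": 0, "linear": [-0.015, 0, -0.22], "twist": 0.025}, {"grip": 0, "linear": [-0.005, 0, -0.22], "twist": 0.025}, {"grip": 0, "linear": [0.007, 0, -0.22], "twist": 0.025}, {"grip": 0, "linear": [0.018, 0, -0.22], "twist": 0.025}, {"grip": 0, "linear": [0.03, 0, -0.22], "twist": 0.025}]'

```text
clock: 14.55
eef_pos: [0.45, -0.2414, 0.1149]
tool_rot: [0.69, -0.172, 0.148, -0.687]
ft_force: [0.6, -0.6, -0.3]
grip_width: 0.0854
```

```bash
python3 plan.py .437 -.333 .11 -31.5 3
```

```text
t 14.55 pos [ 0.45   -0.2414  0.1149] jaw 63.8 tilt 1.97 j6 -0.03 grip 0.0854 F [ 0.6 -0.6 -0.3]
need D [-0.013  -0.0916 -0.0049] turn deg -5.3
[0.048, 0.008, -0.147] 0.015
[0.053, 0.008, -0.145] 0.015
[0.057, 0.008, -0.143] 0.015
```

Call:
move_arm --increments '[{"grip": 0, "linear": [0.05, 0.005, -0.147], "twist": 0.015}, {"grip": 0, "linear": [0.053, 0.005, -0.145], "twist": 0.015}, {"grip": 0, "linear": [0.055, 0.005, -0.14], "twist": 0.015}, {"grip": 0, "linear": [0, 0, 0], "twist": 0}, {"grip": 0, "linear": [0, 0, 0], "twist": 0}]'

```text
clock: 15.05
eef_pos: [0.4299, -0.3397, 0.1048]
tool_rot: [0.68, -0.212, 0.18, -0.678]
ft_force: [-0.5, -0.7, -0.0]
grip_width: 0.0854
```

```bash
python3 w.py w8 .437 -.333 .04; python3 plan.py .437 -.333 .016 -31.5 5; python3 -c "
from h import *
print(R.from_quat(bot.get_obs()['tool_rot']).as_matrix().round(3))"
```

```text
[439.5, -333.5, 110.4, 58.3, -32.1, 40.9, 9823.0] [ 435.7 -331.3   40.9]
t 15.10 pos [ 0.4298 -0.3395  0.1048] jaw 57.8 tilt 2.55 j6 -0.10 grip 0.0855 F [0.2 0.7 0.6]
need D [ 0.0072  0.0065 -0.0888] turn deg 0.7
[0.006, 0.088, 0.011] -0.001
[0.006, 0.088, 0.011] -0.001
[0.006, 0.088, 0.011] -0.001
[0.006, 0.088, 0.011] -0.001
[0.006, 0.088, 0.011] -0.001
[[ 0.845 -0.043  0.532]
 [-0.532  0.01   0.846]
 [-0.042 -0.999 -0.015]]
```

Call:
move_arm --increments '[{"grip": 0, "linear": [0.012, 0.08, 0.022], "twist": 0}, {"grip": 0, "linear": [0.012, 0.08, 0.022], "twist": 0}, {"grip": 0, "linear": [0, 0.05, 0.01], "twist": 0}, {"grip": 0, "linear": [0, 0, 0], "twist": 0}, {"grip": 0, "linear": [0, 0, 0], "twist": 0}]'

```text
clock: 15.6
eef_pos: [0.4384, -0.3271, 0.0602]
tool_rot: [0.68, -0.21, 0.177, -0.68]
ft_force: [-0.5, 0.3, -0.6]
grip_width: 0.0852
```

```bash
python3 plan.py .4385 -.3335 .014 -32 3
```

```text
t 15.60 pos [ 0.4384 -0.3271  0.0602] jaw 58.3 tilt 2.70 j6 -0.08 grip 0.0852 F [-0.5  0.3 -0.6]
need D [ 0.0001 -0.0064 -0.0462] turn deg -0.3
[0.009, 0.077, -0.008] 0.001
[0.009, 0.077, -0.008] 0.001
[0.009, 0.077, -0.008] 0.001
```

Call:
move_arm --increments '[{"grip": 0, "linear": [0.016, 0, -0.025], "twist": 0}, {"grip": 0, "linear": [0.003, 0.07, 0], "twist": 0}, {"grip": 0, "linear": [0.003, 0.08, 0], "twist": 0}, {"grip": 0, "linear": [0.003, 0.07, 0], "twist": 0}, {"grip": 0, "linear": [0, 0, 0], "twist": 0}]'

```text
clock: 16.1
eef_pos: [0.4412, -0.3372, 0.0196]
tool_rot: [0.682, -0.207, 0.18, -0.678]
ft_force: [-0.1, 1.8, -0.4]
grip_width: 0.0852
```

```bash
python3 plan.py .4385 -.3335 .014 -32 3
```

```text
t 16.10 pos [ 0.4412 -0.3372  0.0196] jaw 58.3 tilt 2.22 j6 -0.09 grip 0.0852 F [-0.1  1.8 -0.4]
need D [-0.0027  0.0037 -0.0056] turn deg -0.3
[-0.007, 0.01, 0.003] 0.001
[-0.007, 0.01, 0.003] 0.001
[-0.007, 0.01, 0.003] 0.001
```

Call:
move_arm --increments '[{"grip": 0, "linear": [-0.02, 0.015, 0.008], "twist": 0}, {"grip": 0, "linear": [-0.003, 0.015, 0], "twist": 0}, {"grip": 0.4, "linear": [0, 0, 0], "twist": 0}, {"grip": 1, "linear": [0, 0, 0], "twist": 0}, {"grip": 1, "linear": [0, 0, 0], "twist": 0}]'

```text
clock: 16.6
eef_pos: [0.4397, -0.3354, 0.0173]
tool_rot: [0.683, -0.205, 0.182, -0.677]
ft_force: [0.3, -0.8, -2.2]
grip_width: 0.0567
```

Call:
move_arm --increments '[{"grip": 1, "linear": [0, 0, 0], "twist": 0}, {"grip": 1, "linear": [0, 0, 0], "twist": 0}, {"grip": 1, "linear": [0, -0.1, 0], "twist": 0}, {"grip": 1, "linear": [0, -0.2, 0], "twist": 0}, {"grip": 1, "linear": [0, -0.2, 0], "twist": 0}]'

```text
clock: 17.1
eef_pos: [0.4378, -0.3316, 0.1119]
tool_rot: [0.68, -0.211, 0.176, -0.68]
ft_force: [0.3, -1.4, -1.1]
grip_width: 0.0569
```

```bash
python3 plan.py .57 .027 .11 3.3 10
```

```text
t 17.10 pos [ 0.4378 -0.3316  0.1119] jaw 58.3 tilt 2.84 j6 -0.08 grip 0.0569 F [ 0.3 -1.4 -1.1]
need D [ 0.1322  0.3586 -0.0019] turn deg 35.0
[-0.038, 0.0, 0.187] -0.031
[-0.027, 0.0, 0.189] -0.031
[-0.015, 0.0, 0.191] -0.031
[-0.003, 0.0, 0.191] -0.031
[0.008, 0.0, 0.191] -0.031
[0.02, 0.0, 0.19] -0.031
[0.032, 0.0, 0.188] -0.031
[0.043, 0.0, 0.186] -0.031
[0.054, 0.0, 0.183] -0.031
[0.065, 0.0, 0.18] -0.031
```

Call:
move_arm --increments '[{"grip": 1, "linear": [-0.038, 0, 0.18], "twist": -0.031}, {"grip": 1, "linear": [-0.027, 0, 0.185], "twist": -0.031}, {"grip": 1, "linear": [-0.015, 0, 0.185], "twist": -0.031}, {"grip": 1, "linear": [-0.003, 0, 0.185], "twist": -0.031}, {"grip": 1, "linear": [0.008, 0, 0.185], "twist": -0.031}]'

```text
clock: 17.6
eef_pos: [0.5059, -0.1599, 0.1174]
tool_rot: [0.702, -0.099, 0.073, -0.701]
ft_force: [1.2, -0.8, -1.7]
grip_width: 0.0566
```

Call:
move_arm --increments '[{"grip": 1, "linear": [0.02, 0, 0.185], "twist": -0.031}, {"grip": 1, "linear": [0.03, 0, 0.183], "twist": -0.031}, {"grip": 1, "linear": [0.042, 0, 0.18], "twist": -0.031}, {"grip": 1, "linear": [0.052, 0, 0.175], "twist": -0.03}, {"grip": 1, "linear": [0.06, 0, 0.17], "twist": -0.028}]'

```text
clock: 18.1
eef_pos: [0.5677, 0.021, 0.1144]
tool_rot: [-0.705, -0.012, 0.039, 0.708]
ft_force: [-0.8, -1.1, -0.9]
grip_width: 0.0569
```

```bash
python3 plan.py .598 .027 .06 3.3 5
```

```text
t 18.10 pos [0.5677 0.021  0.1144] jaw 94.1 tilt 2.19 j6 -0.04 grip 0.0569 F [-0.8 -1.1 -0.9]
need D [ 0.0303  0.006  -0.0544] turn deg -0.8
[0.033, 0.053, 0.003] 0.001
[0.033, 0.053, 0.004] 0.001
[0.033, 0.053, 0.004] 0.001
[0.033, 0.053, 0.004] 0.001
[0.033, 0.053, 0.004] 0.001
```

Call:
move_arm --increments '[{"grip": 1, "linear": [0.04, 0.06, 0.005], "twist": 0.003}, {"grip": 1, "linear": [0.04, 0.06, 0.005], "twist": 0.003}, {"grip": 1, "linear": [0.04, 0.06, 0.005], "twist": 0.001}, {"grip": 1, "linear": [0.03, 0.06, 0.002], "twist": 0}, {"grip": 1, "linear": [0, 0, 0], "twist": 0}]'

```text
clock: 18.6
eef_pos: [0.597, 0.03, 0.0599]
tool_rot: [-0.705, -0.007, 0.036, 0.708]
ft_force: [0.8, -0.3, -0.9]
grip_width: 0.0563
```

Call:
move_arm --increments '[{"grip": 1, "linear": [0, 0, 0], "twist": 0}, {"grip": 1, "linear": [0, 0, 0], "twist": 0}, {"grip": 1, "linear": [0, 0, 0], "twist": 0}, {"grip": 1, "linear": [0, 0, 0], "twist": 0}, {"grip": 1, "linear": [0, 0, 0], "twist": 0}]'

```text
clock: 19.1
eef_pos: [0.5966, 0.0271, 0.0605]
tool_rot: [-0.705, -0.006, 0.035, 0.708]
ft_force: [0.3, 0.2, -1.2]
grip_width: 0.0567
```

```bash
python3 - <<'E'
from chk import *
from pad import padfit
o,p,d,W=snap("w9"); e=o["eef_pos"]; print(e)
zt=e[2]+.0235
for r in range(150,260,15):
    q=W[r,150:370]; k=np.flatnonzero(abs(q[:,2]-zt)<.005)
    if len(k)>8: print(r,q[k[0]].round(4),q[k[-1]].round(4))
q=W[100:300,262]; k=np.flatnonzero(abs(q[:,2]-zt)<.006); print("near end",q[k[0]].round(4))
print("pad",padfit(W,p,d,.598,.027,3.2))
E
python3 plan.py .5985 .0255 .021 3.2 5
```

```text
[0.59657982 0.0270845  0.06053508]
165 [ 0.5484 -0.004   0.0837] [0.5452 0.0526 0.0839]
180 [ 0.5548 -0.0034  0.0848] [0.5519 0.053  0.0838]
195 [ 0.562  -0.0032  0.0834] [0.5587 0.0532 0.0844]
210 [ 0.5697 -0.0035  0.0819] [0.5656 0.0534 0.0848]
225 [ 0.5772 -0.0031  0.0817] [0.5732 0.054  0.084 ]
240 [ 0.5846 -0.0026  0.0822] [0.5806 0.0544 0.0843]
255 [ 0.594  -0.0147  0.0808] [0.5899 0.0684 0.0801]
near end [0.5416 0.0249 0.0801]
near edge a -0.0555  sides b -0.0331 0.0345 n 820
pad [0.59749401 0.02768468]
t 19.15 pos [0.5967 0.0271 0.0606] jaw 93.3 tilt 2.35 j6 -0.01 grip 0.0566 F [ 0.1 -1.2 -2.2]
need D [ 0.0018 -0.0016 -0.0396] turn deg -0.1
[0.003, 0.04, -0.002] 0.0
[0.003, 0.04, -0.002] 0.0
[0.003, 0.04, -0.002] 0.0
[0.003, 0.04, -0.002] 0.0
[0.003, 0.04, -0.002] 0.0
```

View pics/w9.png

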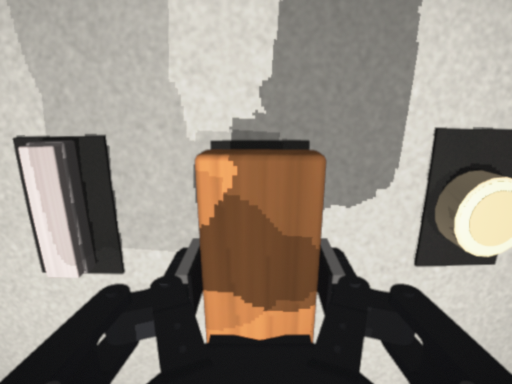

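Brush is held level at columns 195–326, with the pad's near edge just visible at row 141, columns 232–309. Brush and pad centres agree within about 1 mm, so I lower it.

Call:
move_arm --increments '[{"grip": 1, "linear": [0.006, 0.05, 0.003], "twist": 0}, {"grip": 1, "linear": [0.005, 0.05, 0.003], "twist": 0}, {"grip": 1, "linear": [0.003, 0.04, 0], "twist": 0}, {"grip": 1, "linear": [0.002, 0.02, 0], "twist": 0}, {"grip": 1, "linear": [0, 0, 0], "twist": 0}]'

```text
clock: 19.65
eef_pos: [0.5982, 0.0291, 0.0254]
tool_rot: [-0.705, -0.006, 0.035, 0.708]
ft_force: [0.0, 0.9, -1.6]
grip_width: 0.0565
```

```bash
python3 plan.py .5975 .028 .0205 3.2 1
```

```text
t 19.65 pos [0.5982 0.0291 0.0254] jaw 93.3 tilt 2.38 j6 -0.01 grip 0.0565 F [ 0.   0.9 -1.6]
need D [-0.0007 -0.0011 -0.0049] turn deg -0.1
[-0.003, 0.025, -0.005] 0.001
```

Lower, release, rise and go back to look.

Call:
move_arm --increments '[{"grip": 1, "linear": [-0.002, 0.012, -0.005], "twist": 0}, {"grip": 1, "linear": [0, 0.01, 0], "twist": 0}, {"grip": 1, "linear": [0, 0.003, 0], "twist": 0}, {"grip": 0.5, "linear": [0, 0, 0], "twist": 0}, {"grip": 0, "linear": [0, 0, 0], "twist": 0}]'

```text
clock: 20.15
eef_pos: [0.5983, 0.0279, 0.0224]
tool_rot: [-0.705, -0.006, 0.034, 0.708]
ft_force: [-0.1, 0.1, -0.6]
grip_width: 0.0693
```

Call:
move_arm --increments '[{"grip": 0, "linear": [0, 0, 0], "twist": 0}, {"grip": 0, "linear": [0, 0, 0], "twist": 0}, {"grip": 0, "linear": [0, -0.1, 0], "twist": 0}, {"grip": 0, "linear": [0, -0.2, 0], "twist": 0}, {"grip": 0, "linear": [0, -0.2, 0], "twist": 0}]'

```text
clock: 20.65
eef_pos: [0.5975, 0.0273, 0.1177]
tool_rot: [-0.705, -0.001, 0.039, 0.708]
ft_force: [1.5, 0.3, 0.3]
grip_width: 0.0854
```

```bash
python3 - <<'E'
from chk import *
from pad import padfit
o,p,d,W=snap("w10"); print(o["eef_pos"])
print("brush",rect(W,near(W,d,.598,.028,.045,.08,.005)).tolist(),"pad",padrect(W,p,d,.598,.028,60).tolist())
E
python3 plan.py .46 .376 .13 30.5 8
```

```text
[0.59751426 0.02732445 0.11767736]
brush [597.3, 28.1, 109.4, 58.2, 3.1, 44.9, 9217.0] pad [552.8, 17.9, 81.0, 33.0, -56.2, 4.6, 166.0]
t 20.70 pos [0.6019 0.0275 0.1256] jaw 93.3 tilt 2.40 j6 -0.01 grip 0.0852 F [ 2.1 -0.4  5. ]
need D [-0.1419  0.3485  0.0044] turn deg 27.2
[-0.076, 0.002, 0.223] -0.03
[-0.063, 0.002, 0.227] -0.03
[-0.049, 0.002, 0.23] -0.03
[-0.035, 0.002, 0.232] -0.03
[-0.022, 0.002, 0.234] -0.03
[-0.008, 0.002, 0.235] -0.03
[0.006, 0.002, 0.235] -0.03
[0.02, 0.002, 0.234] -0.03
```

Call:
move_arm --increments '[{"grip": 0, "linear": [-0.09, -0.05, 0.2], "twist": -0.03}, {"grip": 0, "linear": [-0.075, -0.02, 0.21], "twist": -0.03}, {"grip": 0, "linear": [-0.06, 0, 0.22], "twist": -0.03}, {"grip": 0, "linear": [-0.04, 0, 0.22], "twist": -0.03}, {"grip": 0, "linear": [-0.022, 0, 0.22], "twist": -0.03}]'

```text
clock: 21.2
eef_pos: [0.5122, 0.23, 0.1489]
tool_rot: [-0.692, -0.116, 0.134, 0.699]
ft_force: [1.0, -0.1, -0.3]
grip_width: 0.0852
```

```bash
python3 plan.py .46 .376 .11 30.5 4
```

```text
t 21.20 pos [0.5122 0.23   0.1489] jaw 110.4 tilt 1.55 j6 0.06 grip 0.0852 F [ 1.  -0.1 -0.3]
need D [-0.0522  0.146  -0.0389] turn deg 10.1
[0.004, 0.051, 0.193] -0.022
[0.012, 0.051, 0.193] -0.022
[0.021, 0.051, 0.192] -0.022
[0.029, 0.051, 0.191] -0.022
```

Call:
move_arm --increments '[{"grip": 0, "linear": [0.004, 0.04, 0.185], "twist": -0.022}, {"grip": 0, "linear": [0.012, 0.05, 0.185], "twist": -0.022}, {"grip": 0, "linear": [0.02, 0.05, 0.185], "twist": -0.022}, {"grip": 0, "linear": [0.028, 0.05, 0.18], "twist": -0.022}, {"grip": 0, "linear": [0, 0, 0], "twist": 0}]'

```text
clock: 21.7
eef_pos: [0.4582, 0.381, 0.1131]
tool_rot: [-0.675, -0.185, 0.198, 0.686]
ft_force: [-0.1, -0.8, -0.3]
grip_width: 0.0852
```

Call:
move_arm --increments '[{"grip": 0, "linear": [0, 0, 0], "twist": 0}, {"grip": 0, "linear": [0, 0, 0], "twist": 0}, {"grip": 0, "linear": [0, 0, 0], "twist": 0}, {"grip": 0, "linear": [0, 0, 0], "twist": 0}, {"grip": 0, "linear": [0, 0, 0], "twist": 0}]'

```text
clock: 22.2
eef_pos: [0.4598, 0.3784, 0.1137]
tool_rot: [-0.676, -0.184, 0.196, 0.686]
ft_force: [-0.6, 0.1, 0.3]
grip_width: 0.0854
```

```bash
python3 w.py w11 .46 .376 .03; python3 plan.py .46 .376 .05 30.5 4
```

```text
[462.2, 378.4, 89.9, 45.9, 29.3, 30.9, 5518.0] [459.7 376.6  30.8]
t 22.25 pos [0.46   0.3784 0.1138] jaw 121.1 tilt 1.26 j6 0.14 grip 0.0853 F [-0.4  0.5  0.3]
need D [ 0.     -0.0024 -0.0638] turn deg -0.6
[-0.001, 0.08, -0.004] 0.001
[-0.0, 0.08, -0.004] 0.001
[-0.0, 0.08, -0.004] 0.001
[-0.0, 0.08, -0.004] 0.001
```

Call:
move_arm --increments '[{"grip": 0, "linear": [0.004, 0.12, 0], "twist": 0.008}, {"grip": 0, "linear": [0.004, 0.13, 0], "twist": 0.004}, {"grip": 0, "linear": [0.003, 0.13, 0], "twist": 0}, {"grip": 0, "linear": [0, 0.08, 0], "twist": 0}, {"grip": 0, "linear": [0, 0, 0], "twist": 0}]'

```text
clock: 22.75
eef_pos: [0.4638, 0.3796, 0.022]
tool_rot: [-0.678, -0.176, 0.183, 0.69]
ft_force: [-0.6, -0.3, -0.4]
grip_width: 0.0855
```

```bash
python3 plan.py .462 .378 .007 29.6 2
```

```text
t 22.75 pos [0.4638 0.3796 0.022 ] jaw 119.4 tilt 1.13 j6 0.16 grip 0.0855 F [-0.6 -0.3 -0.4]
need D [-0.0018 -0.0016 -0.015 ] turn deg 0.2
[-0.006, 0.037, -0.002] -0.001
[-0.006, 0.037, -0.002] -0.001
```

Call:
move_arm --increments '[{"grip": 0, "linear": [-0.008, 0.037, -0.002], "twist": 0}, {"grip": 0, "linear": [-0.008, 0.037, -0.002], "twist": 0}, {"grip": 0.5, "linear": [0, 0, 0], "twist": 0}, {"grip": 1, "linear": [0, 0, 0], "twist": 0}, {"grip": 1, "linear": [0, 0, 0], "twist": 0}]'

```text
clock: 23.25
eef_pos: [0.4632, 0.3782, 0.0096]
tool_rot: [-0.677, -0.177, 0.181, 0.691]
ft_force: [-5.8, -5.4, 8.2]
grip_width: 0.0447
```

Call:
move_arm --increments '[{"grip": 1, "linear": [0, 0, 0], "twist": 0}, {"grip": 1, "linear": [0, 0, 0], "twist": 0}, {"grip": 1, "linear": [0, -0.15, 0], "twist": 0}, {"grip": 1, "linear": [0, -0.2, 0], "twist": 0}, {"grip": 1, "linear": [0, -0.25, 0], "twist": 0}]'

```text
clock: 23.75
eef_pos: [0.4597, 0.3727, 0.1249]
tool_rot: [-0.68, -0.172, 0.187, 0.688]
ft_force: [1.0, 0.6, -1.0]
grip_width: 0.0448
```

```bash
python3 plan.py .575 .028 .14 3.1 10
```

```text
t 23.75 pos [0.4597 0.3727 0.1249] jaw 119.4 tilt 1.42 j6 0.16 grip 0.0448 F [ 1.   0.6 -1. ]
need D [ 0.1153 -0.3447  0.0151] turn deg -26.3
[-0.034, -0.01, -0.178] 0.023
[-0.026, -0.01, -0.18] 0.023
[-0.018, -0.01, -0.181] 0.023
[-0.01, -0.01, -0.181] 0.023
[-0.001, -0.01, -0.182] 0.023
[0.007, -0.01, -0.181] 0.023
[0.015, -0.01, -0.181] 0.023
[0.024, -0.01, -0.18] 0.023
[0.032, -0.01, -0.179] 0.023
[0.04, -0.01, -0.177] 0.023
```

Call:
move_arm --increments '[{"grip": 1, "linear": [-0.034, -0.02, -0.175], "twist": 0.023}, {"grip": 1, "linear": [-0.026, -0.02, -0.178], "twist": 0.023}, {"grip": 1, "linear": [-0.018, -0.02, -0.178], "twist": 0.023}, {"grip": 1, "linear": [-0.01, -0.01, -0.178], "twist": 0.023}, {"grip": 1, "linear": [-0.001, 0, -0.178], "twist": 0.023}]'

```text
clock: 24.25
eef_pos: [0.5222, 0.2067, 0.1474]
tool_rot: [-0.693, -0.099, 0.101, 0.707]
ft_force: [0.5, 0.8, -0.7]
grip_width: 0.0444
```

Call:
move_arm --increments '[{"grip": 1, "linear": [0.007, 0, -0.178], "twist": 0.023}, {"grip": 1, "linear": [0.015, 0, -0.178], "twist": 0.023}, {"grip": 1, "linear": [0.022, 0, -0.176], "twist": 0.023}, {"grip": 1, "linear": [0.03, 0, -0.174], "twist": 0.023}, {"grip": 1, "linear": [0.036, 0, -0.17], "twist": 0.022}]'

```text
clock: 24.75
eef_pos: [0.5785, 0.0315, 0.1448]
tool_rot: [-0.7, -0.016, 0.018, 0.714]
ft_force: [0.9, -0.5, -1.7]
grip_width: 0.0448
```

```bash
python3 plan.py .5975 .028 .085 3.1 5
```

```text
t 24.75 pos [0.5785 0.0315 0.1448] jaw 92.7 tilt 1.12 j6 -0.00 grip 0.0448 F [ 0.9 -0.5 -1.7]
need D [ 0.019  -0.0035 -0.0598] turn deg 0.4
[0.019, 0.06, -0.006] -0.001
[0.019, 0.06, -0.006] -0.001
[0.019, 0.06, -0.006] -0.001
[0.019, 0.06, -0.006] -0.001
[0.019, 0.06, -0.006] -0.001
```

Call:
move_arm --increments '[{"grip": 1, "linear": [0.025, 0.07, -0.007], "twist": -0.002}, {"grip": 1, "linear": [0.025, 0.09, -0.006], "twist": -0.002}, {"grip": 1, "linear": [0.025, 0.09, -0.006], "twist": 0}, {"grip": 1, "linear": [0.022, 0.09, 0], "twist": 0}, {"grip": 1, "linear": [0, 0, 0], "twist": 0}]'

```text
clock: 25.25
eef_pos: [0.5997, 0.0255, 0.0735]
tool_rot: [-0.7, -0.017, 0.018, 0.714]
ft_force: [-1.1, 1.2, -0.5]
grip_width: 0.0446
```

Call:
move_arm --increments '[{"grip": 1, "linear": [0, 0, 0], "twist": 0}, {"grip": 1, "linear": [0, 0, 0], "twist": 0}, {"grip": 1, "linear": [0, 0, 0], "twist": 0}, {"grip": 1, "linear": [0, 0, 0], "twist": 0}, {"grip": 1, "linear": [0, 0, 0], "twist": 0}]'

```text
clock: 25.75
eef_pos: [0.6003, 0.0273, 0.0763]
tool_rot: [-0.7, -0.019, 0.018, 0.714]
ft_force: [0.2, -0.6, -0.1]
grip_width: 0.0447
```

```bash
python3 - <<'E'
from chk import *
o,p,d,W=snap("w12"); e=o["eef_pos"]; print(e)
zt=e[2]+.0215
for r in range(150,260,15):
    q=W[r,150:370]; k=np.flatnonzero(abs(q[:,2]-zt)<.005)
    if len(k)>8: print("cork",r,q[k[0]].round(4),q[k[-1]].round(4))
q=W[100:300,262]; k=np.flatnonzero(abs(q[:,2]-zt)<.006); print("cork near end",q[k[0]].round(4))
k=np.flatnonzero(abs(q[:,2]-.0445)<.004); print("brush near end",q[k[0]].round(4))
for r in range(150,260,15):
    q=W[r,150:370]; k=np.flatnonzero(abs(q[:,2]-.0445)<.003)
    if len(k)>8: print("brush",r,q[k[0]].round(4),q[k[-1]].round(4))
E
python3 plan.py .5975 .028 .053 3.1 5
```

```text
[0.60026164 0.02731714 0.07627239]
cork 180 [0.5581 0.0024 0.0949] [0.5558 0.0469 0.0958]
cork 195 [0.5651 0.0024 0.0952] [0.5627 0.0476 0.0962]
cork 210 [0.5721 0.003  0.0959] [0.5699 0.0478 0.0966]
cork 225 [0.5794 0.0035 0.0965] [0.5774 0.0481 0.0967]
cork 240 [0.5875 0.0039 0.0959] [0.585  0.0483 0.0972]
cork 255 [ 0.5967 -0.009   0.095 ] [0.593  0.0627 0.0965]
cork near end [0.5553 0.0258 0.0922]
brush near end [0.5432 0.0265 0.0429]
brush 150 [ 0.5533 -0.0034  0.0419] [0.5504 0.0544 0.0425]
brush 165 [ 0.5627 -0.0027  0.0425] [0.5598 0.0545 0.0434]
t 25.80 pos [0.6004 0.0273 0.0763] jaw 93.0 tilt 1.14 j6 -0.02 grip 0.0450 F [ 0.4 -0.4 -0.2]
need D [-0.0029  0.0007 -0.0233] turn deg 0.1
[-0.003, 0.023, 0.0] -0.0
[-0.003, 0.023, 0.0] -0.0
[-0.003, 0.023, 0.0] -0.0
[-0.003, 0.023, 0.0] -0.0
[-0.003, 0.023, 0.0] -0.0
```

View pics/w12.png

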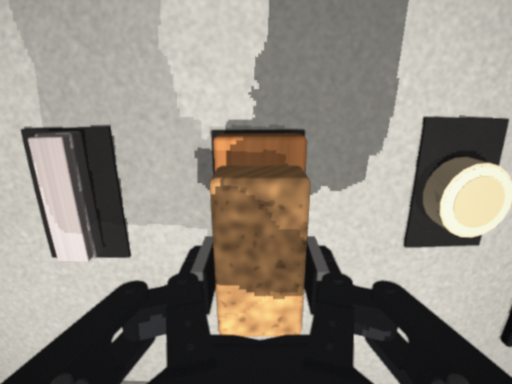

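Cork (columns 211–309) sits over the brush (columns 213–306); it needs −2.5 mm in x and about 1 mm in y. I lower it.

Call:
move_arm --increments '[{"grip": 1, "linear": [-0.012, 0.025, 0.004], "twist": 0}, {"grip": 1, "linear": [-0.002, 0.035, 0.002], "twist": 0}, {"grip": 1, "linear": [0, 0.03, 0], "twist": 0}, {"grip": 1, "linear": [0, 0.01, 0], "twist": 0}, {"grip": 1, "linear": [0, 0, 0], "twist": 0}]'

```text
clock: 26.3
eef_pos: [0.597, 0.0288, 0.0547]
tool_rot: [-0.7, -0.019, 0.018, 0.714]
ft_force: [-0.1, 1.1, -0.5]
grip_width: 0.045
```

```bash
python3 plan.py .5977 .028 .0535 3.1 1
```

```text
t 26.30 pos [0.597  0.0288 0.0547] jaw 93.0 tilt 1.14 j6 -0.01 grip 0.0450 F [-0.1  1.1 -0.5]
need D [ 0.0007 -0.0008 -0.0012] turn deg 0.1
[0.003, 0.006, -0.004] -0.001
```

Call:
move_arm --increments '[{"grip": 1, "linear": [0.003, 0.006, -0.004], "twist": 0}, {"grip": 1, "linear": [0, 0, 0], "twist": 0}, {"grip": 0.6, "linear": [0, 0, 0], "twist": 0}, {"grip": 0.3, "linear": [0, 0, 0], "twist": 0}, {"grip": 0, "linear": [0, 0, 0], "twist": 0}]'

```text
clock: 26.8
eef_pos: [0.5983, 0.0281, 0.0542]
tool_rot: [-0.7, -0.019, 0.017, 0.714]
ft_force: [0.5, -0.4, 0.5]
grip_width: 0.0721
```

Call:
move_arm --increments '[{"grip": 0, "linear": [0, 0, 0], "twist": 0}, {"grip": 0, "linear": [0, 0, 0], "twist": 0}, {"grip": 0, "linear": [0, -0.1, 0], "twist": 0}, {"grip": 0, "linear": [0, -0.2, 0], "twist": 0}, {"grip": 0, "linear": [0, -0.2, 0], "twist": 0}]'

```text
clock: 27.3
eef_pos: [0.5931, 0.0258, 0.1492]
tool_rot: [-0.7, -0.013, 0.023, 0.714]
ft_force: [1.2, -0.4, 0.8]
grip_width: 0.0854
```

```bash
python3 plan.py .599 -.118 .10 3.4 5; python3 - <<'E'
from chk import *
o,p,d,W=snap("w13")
for n,c in dict(cork=(.598,.028,.075),brush=(.598,.028,.0445),stone=(.6,-.117,.027),wax=(.58,.187,.032)).items():
    print(n,rect(W,near(W,d,*c,.08,.005)).tolist())
for c in ((.6,-.117),(.578,.187)): print(padrect(W,p,d,*c,60).tolist())
E
```

```text
t 27.30 pos [0.5931 0.0258 0.1492] jaw 92.9 tilt 1.38 j6 -0.02 grip 0.0854 F [ 1.2 -0.4  0.8]
need D [ 0.0059 -0.1438 -0.0492] turn deg 0.5
[-0.001, 0.046, -0.145] -0.001
[-0.001, 0.046, -0.145] -0.001
[-0.001, 0.046, -0.145] -0.001
[-0.002, 0.046, -0.145] -0.001
[-0.002, 0.046, -0.145] -0.001
cork [597.5, 27.9, 89.6, 46.1, 2.8, 74.9, 5795.0]
brush [597.1, 28.0, 109.2, 58.2, 3.1, 44.5, 1525.0]
stone [599.4, -117.6, 96.9, 26.6, 3.5, 26.9, 2596.0]
wax [582.4, 186.6, 57.2, 56.9, -36.4, 33.0, 2580.0]
[601.2, -119.5, 108.2, 71.9, 3.2, 5.1, 2667.0]
[578.7, 188.3, 108.9, 68.5, 3.0, 5.0, 3197.0]
```

View pics/w13.png

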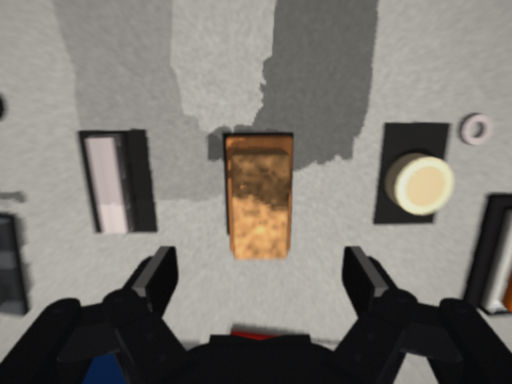

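The cork is centred on the brush within 0.5 mm (columns 224–294), and the stone and wax are untouched. As a last check, I measure everything from the scene camera against its own pad fits.

```bash
python3 - <<'E'
from chk import *
p,d=bot.camera("scene"); W=cloud("scene",p,d); cv2.imwrite("pics/s9.png",p)
for n,c in dict(cork=(.598,.028,.073),stone=(.6,-.117,.025),wax=(.58,.187,.0305)).items():
    print(n,rect(W,near(W,d,*c,.08,.005)).tolist())
print("pads scene t0: R 601.6,-116.7 M 598,27.7 L 578.3,187.6")
E
```

```text
cork [596.6, 28.7, 91.6, 45.7, 2.5, 73.0, 396.0]
stone [597.7, -117.1, 98.2, 24.9, 3.5, 24.8, 242.0]
wax [581.4, 187.6, 56.7, 56.4, 81.0, 31.1, 236.0]
pads scene t0: R 601.6,-116.7 M 598,27.7 L 578.3,187.6
```

View pics/s9.png

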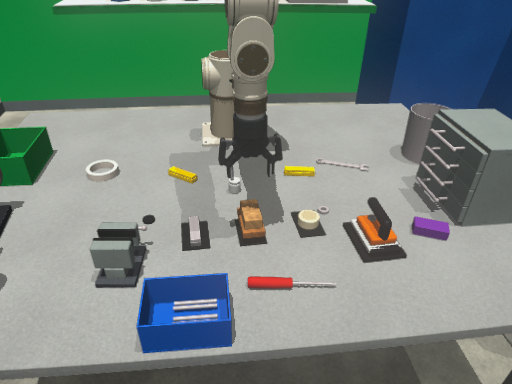

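The scene view shows the stone (195,232) by the vise, the brush with the cork on it (250,220) in the middle, and the wax (309,219) by the iron, with the gripper clear. Every offset is within about 4 mm, so I hand in.

```bash
python3 -c "
from workcell import bot
print(bot.job_done())"
```

```text
the job is handed in; nothing more can be done
None
```

The tuning kit is set out as asked and handed in after about 27 s of robot time. The edge stone is on the right pad by the vise, the wax puck is on the left pad by the iron, and the brush is bristles down on the middle pad with the cork flat on top. Everything is released and the gripper is clear above it. The yellow and purple look-alikes were not touched.

| Item | Last check of position | Angle along its place |
|---|---|---|
| Cork on brush | within 0.5 mm of the brush centre (wrist camera) | within 0.5° of the brush |
| Brush on middle pad | about 1 mm off centre | about 3.1°, in line with the pad |
| Stone on right pad | about 2–4 mm short of centre in x, within about 2 mm across | within 0.5° of the pad |
| Wax on left pad | about 3–4 mm beyond centre in x, up to 2 mm across | round, so no angle |

I accepted the stone and wax offsets and did not regrip them.

**Disagreements between checks:**
- The top camera put the pads 4–5 mm nearer in x than the wrist and scene cameras did. I went by the wrist and scene views. The top view of the stone after placing was blocked by the arm.
- The tool tilt drifted between 1° and 3° during the job.
- The first grip on the wax was about 8 mm off centre, so I opened and gripped it again.

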